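# Seat the rotor-bolt nut by feel, then 40 degrees on the angle gauge

### The job

Tighten the locking nut on the rotor bolt in the torque fixture by the angle method: turn the crank clockwise (seen from above) by its black knob until you feel the nut seat, then a further 40 degrees by the angle gauge, and let go so that it stays there. Leave the loose tools and parts on the table where they are.

Things in the scene. Friction and masses are not known exactly. Their poses are not given: they have to be found in the camera images.
- fixture: Fixed torque fixture: grey base plate 200 x 160 x 14 mm, dark block, aluminium fork with the blued bolt upright through it, then nut, socket, angle gauge and crank on the bolt's axis. Origin: on the table, under the bolt; its z axis is the bolt axis. A bent reaction rod (5 mm thick, up to 140 mm high) stands at x -70, y -58 mm.
- gauge_face (a point): Centre of the level white face of the angle gauge, fixed to the fixture: 92 mm across, 143 mm above the table, on the bolt axis. Its scale has a mark every 10 degrees, longer ones every 30 and the longest every 90.
- nut_face (a point): Underside of the silver nut, 94 mm above the table. Where it seats differs each time (9 to 97 degrees on from the start) and cannot be seen. There the sideways force needed at the knob to keep it turning, about 9 N till then, jumps by about 4.5 N within 2 degrees, then climbs by about 2.5 N over the next 40. It is felt while turning; at a standstill friction hides it.
- handle: Plain hand crank (no ratchet) on the socket; it turns the nut. Origin: on the table, on the bolt axis; its x axis points outward along the crank. Round steel head on the axis 33 mm across, top 166 mm high; level steel arm 14 mm wide, top 162 mm high, out to the upright black knob 100 mm along x. A red needle, opposite the knob, shows the angle on the gauge.
- knob_mid (a point): Middle of the crank's upright black knob, which spins freely on its pin like any crank grip: round, 22 mm across, 37 mm high (168 to 205 mm above the table), 100 mm out from the bolt axis; this point is 186 mm above the table. Axes as handle.
- gauge_angle (a joint): Angle of crank, needle and nut, rad; grows clockwise seen from above (tightening), range 0 to 3. At the start it stands at 0.05 to 0.6. Before the nut seats it turns against the locking nut's steady friction, about 9 N at the knob; the same friction holds it wherever it is left.
- bolt_mid (a point): Spare blued tail rotor bolt standing on its hex head, 24 mm across flats and 96 mm tall. Centre, half-way up. Bystander.
- nut_a_mid (a point): Silver locking nut lying flat, 29 mm across, 18.5 mm high. Centre. Bystander.
- nut_b_mid (a point): Second silver locking nut, the same. Centre. Bystander.
- ratchet_mid (a point): Red-handled ratchet lying flat, 205 mm long, head 38 mm across toward its +x, 24 mm high. Point near its middle. Bystander.
- block_mid (a point): Matte aluminium gauge block 35 x 60 x 22 mm. Centre. Bystander.
- socket_mid (a point): Steel socket standing upright, 30 mm across, 50 mm tall. Centre. Bystander.
- wrench_mid (a point): Torque wrench lying flat along its x axis, 405 mm long, 26 mm high with a stub to 34 mm. Point near its middle. Bystander.

How it is judged:
By the outcome, as a careful person would: the job done as asked, in the order asked, and still so for the second after the job is handed in, with the robot touching nothing.
It also fails if it takes over 58 s, if anything falls off the work surface, if the arm or the gripper's body presses on something with over 40 N, if the wrist force passes 120 N, or if a joint passes its speed limit or range.

### The arm

A 6-joint arm with a two-finger parallel gripper is mounted at the origin on the work surface. World frame = base frame: x ahead of the robot, y to its left, z up, the work surface at z = 0. Lengths are in m, angles in rad, forces in N, time in s.
With the tool pointing down it reaches from about 0.275 to 0.725 m from the base axis. Payload 15.9 kg.
Tool frame: the origin (TCP) lies midway between the tips of the shut fingers; the grasp point (between the pads) lies r.pinch_z behind it (r.pinch_z is the distance from the TCP to the grasp point, in m); z points along the fingers, x is the direction in which the jaws open and shut, and the axes are right-handed (so a half turn about z gives the same grasp; the last joint's range is limited). The gripper opens to 85 mm and grips with 20 to 120 N. Pads are 22 mm wide; open, the fingers measure 114 mm over their backs; the gripper's body (76 mm by 85 mm) begins 54 mm behind the grasp point. The pads swing forward as they close: fully open they stand 13 mm farther back than shut.
Start: joints at [1.224, 0.213, -0.034, 1.323, 0, 1.571], TCP at [0.17, 0.47, 0.231] pointing down, gripper open.
Joint ranges: [-2.98, 2.98], [-0.74, 1.72], [-1.14, 1.35], [-2.1, 2.04], [-1.57, 1.44], [-3.14, 3.14]. Speed limits (rad/s): [1.89, 1.89, 2.39, 2.57, 3.14, 3.14].

### API

Orientations are given as a rotation vector (axis times angle).
In Python, from cell import r gives the robot as it stands.
- The arm moves only by the tool jog_arm, never from a script. Its argument "targets" is a list of rows, each a list of 7 numbers: the shift along the tool's x, y, z in m, then the turn, a rotation vector about the tool's x, y, z in rad, then the finger opening in m, from 0 to 0.0854. A call has exactly 10 rows; each row shifts and turns the commanded pose from where the row before left it, along the tool's axes as they then stand; what a row does not reach is not made up. A row lasts 1/12 s, in which the tool goes at most 41.7 mm and 7.16 degrees, less where a joint would pass 70% of its speed; a pose out of reach is approached as far as the arm can. A call is refused whole if a number of a shift passes 0.0417 or a number of a turn 0.125, either way. A call with a gripper value outside its range is refused whole. The fingers move at their own pace and stop on an object; "grip_force" is the grip in N (left out, the last holds). Time passes only in rows, so rows that do not move let the fingers close, or fill a call up. It gives the time, the measured TCP pose, the force and the opening at its end, in the units of the state.
- r.get_obs(): the state, without advancing time (a new reading comes with each control period).
- r.capture(name): name is "side" or "top" or "wrist"; returns the picture (480x640x3 uint8, red, green, blue); there is no depth.
- r.calibration(name): a dict with "mtx" (3x3 intrinsics, pixels), "eye" and "attitude" of the camera in the world. Camera axes: x right, y down, z forward; pixel columns grow to the right and rows downward; lengths in m; the calibration is good to about 2 mm. A picture is of the moment at which its call begins: read the wrist's pose just before it. calibration takes no time and is no camera call; for the wrist camera it gives the pose at the moment of the call.
- r.job_done(): hands the job in, once; it reports no verdict.
The state is a dict: "time": time; "joints": joint angles; "joint_vel": joint speeds; "joint_torque": joint torques, N m; "position": TCP position; "ee_rot": TCP orientation; "wrist_force": force on the tool from outside, world axes, zero at the start; "torque": the same for the moment, N m; "grip_width": finger opening in m.
Only numpy, scipy, OpenCV 4.12 (cv2) and the standard library are available. Lean on these libraries where they do the work, as an engineer would, in place of code of your own. Each camera call takes 0.05 s, during which the arm holds its last target.

## Working session

There is one attempt and no reset: what is moved stays moved. The work goes in short steps, Python scripts to look and compute and a tool call to move; the robot and the scene stay as the last step left them, time stands still between calls to the robot, and variables do not carry over. Pictures are saved under pics/ and viewed, and the job is handed in when it is done.

Besides the shell and the picture viewer there is one more tool, called after "Request:" as a command line: name --pt "numbers of a row" for each row, then --argument value for the rest. jog_arm: Moves the arm, as the interface text tells. Its arguments: {"type":"object","properties":{"targets":{"type":"array","items":{"type":"array","items":{"type":"number"}}},"grip_force":{"type":"number"}},"required":["targets"]}

```bash
ls; mkdir -p pics
python3 - <<'E'
from cell import r
import cv2,numpy as np
print(r.get_obs(), r.pinch_z)
for n in("top","side","wrist"):
    c=r.calibration(n); print(n,c)
    cv2.imwrite(f"pics/{n}0.png",r.capture(n)[:,:,::-1])
E
```

```text
pics
{'time': 0.0, 'joints': array([ 1.22400920e+00,  2.13350711e-01, -3.50351543e-02,  1.32349009e+00,
       -2.98856220e-05,  1.57082605e+00]), 'joint_vel': array([ 4.49377437e-05,  3.96203816e-05, -1.42134726e-03,  2.79340806e-04,
       -4.94475776e-04,  1.63960373e-03]), 'joint_torque': array([ 3.11475014e-03, -6.86165571e+01,  4.87114513e+01,  1.73728389e-02,
        5.79059156e-05,  3.95332893e-05]), 'position': array([0.1698373 , 0.46992566, 0.23082838]), 'ee_rot': array([ 2.57088615e+00,  1.80446567e+00, -1.36081117e-03]), 'wrist_force': array([ 1.08449415, -0.14186782, -0.56255752]), 'torque': array([-0.06307471, -0.0010999 , -0.05179573]), 'grip_width': 0.08528516333486637} 0.0187
top {'mtx': array([[511.73801378,   0.        , 311.04279284],
       [  0.        , 511.73801378, 238.84538956],
       [  0.        ,   0.        ,   1.        ]]), 'eye': array([ 0.48334912, -0.01161867,  1.22266104]), 'attitude': array([-2.17681001,  2.1967247 , -0.12991474])}
side {'mtx': array([[587.91125233,   0.        , 326.43789643],
       [  0.        , 587.91125233, 242.08682398],
       [  0.        ,   0.        ,   1.        ]]), 'eye': array([ 0.36417715, -0.95582342,  0.81503946]), 'attitude': array([-2.16448116,  0.26854306, -0.12456824])}
wrist {'mtx': array([[355.23642754,   0.        , 316.34352296],
       [  0.        , 355.23642754, 234.73655107],
       [  0.        ,   0.        ,   1.        ]]), 'eye': array([0.09687883, 0.49660406, 0.37242876]), 'attitude': array([2.35368269, 1.65280909, 0.2574114 ])}
```

View pics/top0.png

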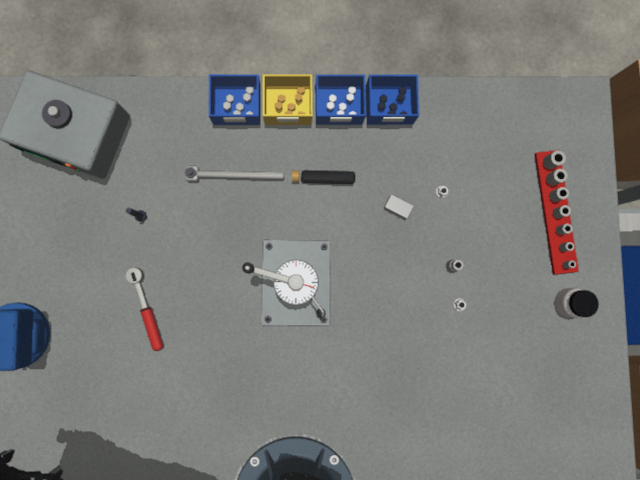

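View pics/side0.png

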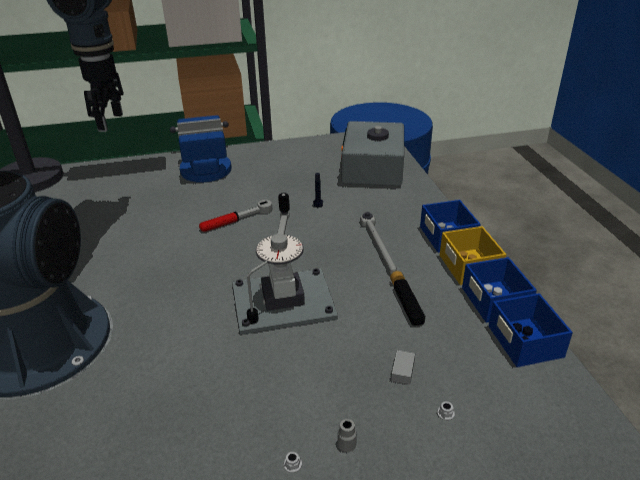

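View pics/wrist0.png

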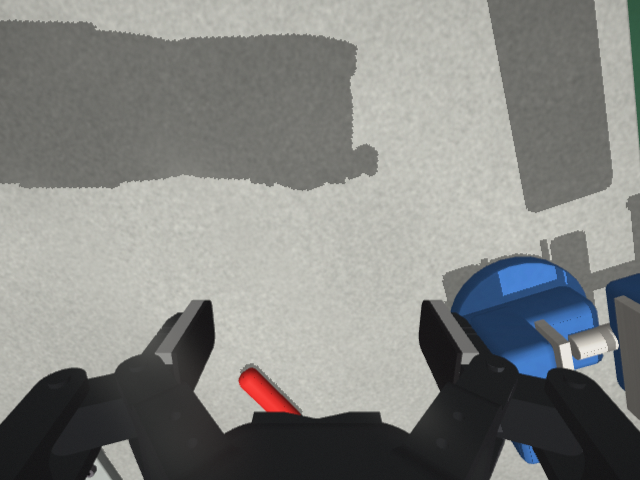

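```bash
cat > h.py <<'E'
import numpy as np,cv2
from scipy.spatial.transform import Rotation as R
from cell import r
def ray(c,uv):
    d=np.linalg.inv(c["mtx"])@[uv[0],uv[1],1]; d=R.from_rotvec(c["attitude"]).as_matrix()@d
    return c["eye"],d/np.linalg.norm(d)
def atz(c,uv,z):
    e,d=ray(c,uv); return e+d*(z-e[2])/d[2]
def tri(cs,uvs):
    A=np.zeros((3,3));b=np.zeros(3)
    for c,uv in zip(cs,uvs):
        e,d=ray(c,uv);P=np.eye(3)-np.outer(d,d);A+=P;b+=P@e
    return np.linalg.solve(A,b)
def proj(c,p):
    q=c["mtx"]@(R.from_rotvec(c["attitude"]).as_matrix().T@(np.array(p)-c["eye"])); return q[:2]/q[2]
E
python3 - <<'E'
import cv2
a=cv2.imread("pics/top0.png")[230:335,230:350]; cv2.imwrite("pics/tz.png",cv2.resize(a,None,fx=5,fy=5,interpolation=2))
a=cv2.imread("pics/side0.png")[180:335,220:350]; cv2.imwrite("pics/sz.png",cv2.resize(a,None,fx=3.8,fy=3.8,interpolation=2))
E
```

```text
(no output)
```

View pics/tz.png

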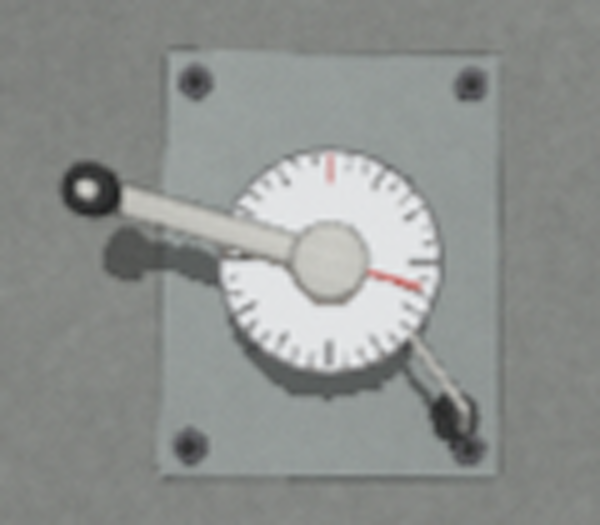

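View pics/sz.png

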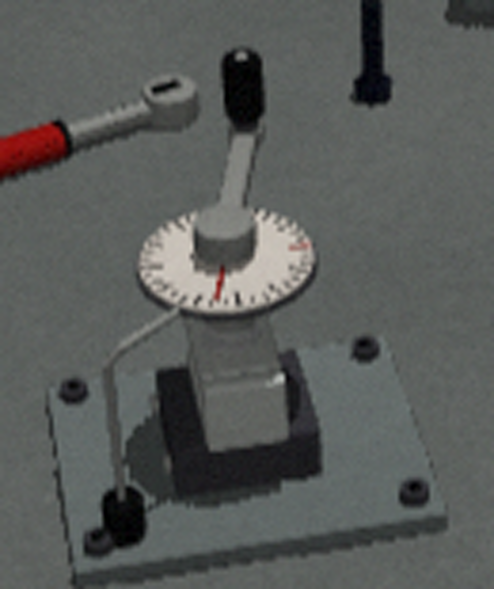

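Run:
```python
from h import *
t=r.calibration("top");s=r.calibration("side")
o=lambda x,y,f,a,b:((x+.5)/f-.5+a,(y+.5)/f-.5+b)
g=o(330,259,5,230,230);gs=o(227,260,3.8,220,180)
k=o(92,188,5,230,230);ks=o(242,57,3.8,220,180)
G=tri([t,s],[g,gs]);K=tri([t,s],[k,ks])
print(G,K,np.hypot(*(K-G)[:2]),np.degrees(np.arctan2(*(K-G)[1::-1])))
g2=atz(t,g,.143);h2=atz(t,o(330,258,5,230,230),.166);k2=atz(t,k,.205)
print(g2,h2,k2,np.hypot(*(k2-g2)[:2]),np.degrees(np.arctan2(*(k2-g2)[1::-1])))
print(atz(s,gs,.143),atz(s,ks,.205))
# bolts of base plate corners for orientation, zero mark
for p in [(196,82),(471,84),(189,446)]: print(atz(t,o(*p,5,230,230),.02))
print(atz(t,o(330,166,5,230,230),.143)-g2, atz(t,o(420,288,5,230,230),.143)-g2)
o=r.get_obs();T=R.from_rotvec(o["ee_rot"]).as_matrix();print(T)
```

```text
[ 0.49318526 -0.00747784  0.13991503] [0.52168254 0.08628549 0.20523838] 0.09799824909155522 73.09451550971302
[ 0.49339731 -0.00752072  0.143     ] [ 0.49359325 -0.00761111  0.166     ] [0.52180706 0.08629293 0.205     ] 0.09802099081101727 73.15202660021
[ 0.49235572 -0.01178323  0.143     ] [0.52162794 0.08670377 0.205     ]
[0.57818246 0.0553455  0.02      ]
[ 0.57616571 -0.07417386  0.02      ]
[0.40864741 0.05905274 0.02      ]
[ 0.039088  -0.0002946  0.       ] [-0.01252742 -0.03771554  0.        ]
[[ 3.39943001e-01  9.40445996e-01 -2.92013146e-04]
 [ 9.40445661e-01 -3.39943126e-01 -7.93058527e-04]
 [-8.45096578e-04 -5.02780082e-06 -9.99999643e-01]]
```

```bash
cat >> h.py <<'E'
def plan(p1,psi1,n,z=None,turnrows=None):
    o=r.get_obs();T=R.from_rotvec(o["ee_rot"]).as_matrix();p0=o["position"]
    psi=np.arctan2(T[1,0],T[0,0]); m=turnrows or n
    d=(np.array(p1)-p0)/n; dpsi=(psi1-psi+np.pi)%(2*np.pi)-np.pi
    if abs(dpsi)>3: print("warn turn")
    print("dpsi",dpsi)
    for i in range(n):
        x=np.array([np.cos(psi),np.sin(psi),0]);y=np.array([np.sin(psi),-np.cos(psi),0])
        t=-dpsi/m if i<m else 0
        print([round(float(v),4) for v in (d@x,d@y,-d[2],0,0,t)])
        psi-=t
E
python3 - <<'E'
from h import *
plan([.522,.0872,.231],np.radians(163.2),20,turnrows=14)
E
```

```text
dpsi 1.6244374295736304
[-0.012, 0.0231, -0.0, 0.0, 0.0, -0.116]
[-0.0146, 0.0215, -0.0, 0.0, 0.0, -0.116]
[-0.017, 0.0197, -0.0, 0.0, 0.0, -0.116]
[-0.0192, 0.0176, -0.0, 0.0, 0.0, -0.116]
[-0.0211, 0.0152, -0.0, 0.0, 0.0, -0.116]
[-0.0227, 0.0127, -0.0, 0.0, 0.0, -0.116]
[-0.024, 0.01, -0.0, 0.0, 0.0, -0.116]
[-0.025, 0.0071, -0.0, 0.0, 0.0, -0.116]
[-0.0257, 0.0042, -0.0, 0.0, 0.0, -0.116]
[-0.026, 0.0012, -0.0, 0.0, 0.0, -0.116]
[-0.0259, -0.0018, -0.0, 0.0, 0.0, -0.116]
[-0.0256, -0.0048, -0.0, 0.0, 0.0, -0.116]
[-0.0248, -0.0077, -0.0, 0.0, 0.0, -0.116]
[-0.0238, -0.0106, -0.0, 0.0, 0.0, -0.116]
[-0.0224, -0.0132, -0.0, 0.0, 0.0, 0.0]
[-0.0224, -0.0132, -0.0, 0.0, 0.0, 0.0]
[-0.0224, -0.0132, -0.0, 0.0, 0.0, 0.0]
[-0.0224, -0.0132, -0.0, 0.0, 0.0, 0.0]
[-0.0224, -0.0132, -0.0, 0.0, 0.0, 0.0]
[-0.0224, -0.0132, -0.0, 0.0, 0.0, 0.0]
```

Request:
jog_arm --pt "-0.012 0.0231 0 0 0 -0.116 0.085" --pt "-0.0146 0.0215 0 0 0 -0.116 0.085" --pt "-0.017 0.0197 0 0 0 -0.116 0.085" --pt "-0.0192 0.0176 0 0 0 -0.116 0.085" --pt "-0.0211 0.0152 0 0 0 -0.116 0.085" --pt "-0.0227 0.0127 0 0 0 -0.116 0.085" --pt "-0.024 0.01 0 0 0 -0.116 0.085" --pt "-0.025 0.0071 0 0 0 -0.116 0.085" --pt "-0.0257 0.0042 0 0 0 -0.116 0.085" --pt "-0.026 0.0012 0 0 0 -0.116 0.085"

```text
time: 0.98
position: [0.3466, 0.2775, 0.2312]
ee_rot: [-1.153, -2.922, 0.0]
wrist_force: [0.1, 0.5, -0.5]
grip_width: 0.0849
```

Request:
jog_arm --pt "-0.0259 -0.0018 0 0 0 -0.116 0.07" --pt "-0.0256 -0.0048 0 0 0 -0.116 0.07" --pt "-0.0248 -0.0077 0 0 0 -0.116 0.07" --pt "-0.0238 -0.0106 0 0 0 -0.116 0.07" --pt "-0.0224 -0.0132 0 0 0 0 0.07" --pt "-0.0224 -0.0132 0 0 0 0 0.07" --pt "-0.0224 -0.0132 0 0 0 0 0.07" --pt "-0.0224 -0.0132 0 0 0 0 0.07" --pt "-0.0224 -0.0132 0 0 0 0 0.07" --pt "-0.0224 -0.0132 0 0 0 0 0.07"

```text
time: 1.82
position: [0.5228, 0.0862, 0.2311]
ee_rot: [-0.46, -3.107, 0.0]
wrist_force: [1.0, 0.8, -0.1]
grip_width: 0.07
```

Run:
```python
from h import *
print(r.get_obs()); c=r.calibration("wrist");print(c)
cv2.imwrite("pics/w1.png",r.capture("wrist")[:,:,::-1])
for p in ([.522,.0872,.205],[.493,-.0085,.166],[.493,-.0085,.143]): print(proj(c,p))
```

```text
{'time': 1.8167, 'joints': array([ 1.63453534e-01,  2.75459024e-01,  4.61003122e-02,  1.34182017e+00,
        1.60769145e-05, -1.11362453e+00]), 'joint_vel': array([-0.50210406,  0.35090896,  0.46295401,  0.10901921,  0.00096402,
       -0.50024078]), 'joint_torque': array([  4.99371663, -79.54828262,  44.94251847,  -0.39042016,
        -0.10172677,   1.26587357]), 'position': array([0.52275414, 0.08622033, 0.23108944]), 'ee_rot': array([-4.59660889e-01, -3.10740996e+00,  1.59427875e-04]), 'wrist_force': array([ 0.9747321 ,  0.80934408, -0.12060786]), 'torque': array([-0.00626642, -0.0314787 ,  0.04760837]), 'grip_width': 0.06997834897255996}
{'mtx': array([[355.23642754,   0.        , 316.34352296],
       [  0.        , 355.23642754, 234.73655107],
       [  0.        ,   0.        ,   1.        ]]), 'eye': array([0.50056829, 0.01157197, 0.37266325]), 'attitude': array([0.44724065, 3.02712952, 0.4720886 ])}
[319.08279834 280.77623854]
[319.16369046  79.21448277]
[318.8859093   83.54364052]
```

View pics/w1.png

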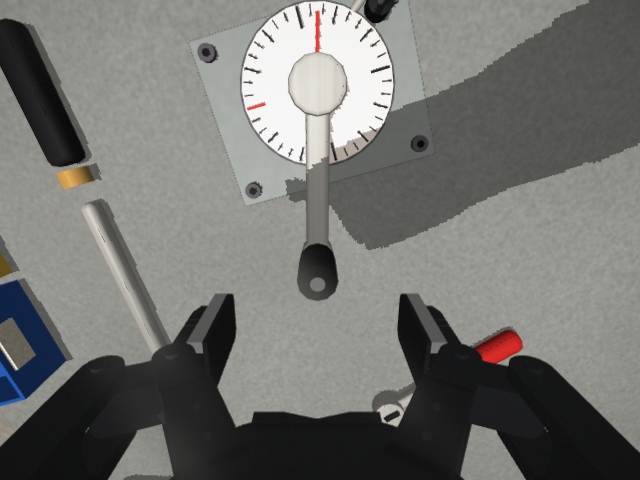

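Request:
jog_arm --pt "0 0 0.01 0 0 0 0.07" --pt "0 0 0.01 0 0 0 0.07" --pt "0 0 0.01 0 0 0 0.07" --pt "0 0 0.01 0 0 0 0.07" --pt "0 0 0.01 0 0 0 0.06" --pt "0 0 0.009 0 0 0 0.05" --pt "0 0 0 0 0 0 0.04" --pt "0 0 0 0 0 0 0.03" --pt "0 0 0 0 0 0 0.03" --pt "0 0 0 0 0 0 0.03" --grip_force 20

```text
time: 2.7
position: [0.5225, 0.0875, 0.1729]
ee_rot: [0.459, 3.107, 0.0]
wrist_force: [-0.5, -0.2, -0.8]
grip_width: 0.0297
```

Run:
```python
from h import *
o=r.get_obs();print(o["time"],o["position"],o["ee_rot"],o["wrist_force"],o["grip_width"]); c=r.calibration("wrist")
cv2.imwrite("pics/w2.png",r.capture("wrist")[:,:,::-1])
for p in ([.522,.0872,.205],[.493,-.0085,.166],[.493,-.0085,.143]): print(proj(c,p))
```

```text
2.7 [0.52246196 0.0875055  0.1728802 ] [4.59290503e-01 3.10694000e+00 4.61422417e-04] [-0.47822063 -0.19663783 -0.84374781] 0.029654863477981283
[318.34414545 347.19489896]
[318.66911522  58.6471234 ]
[318.42479763  67.37105316]
```

View pics/w2.png

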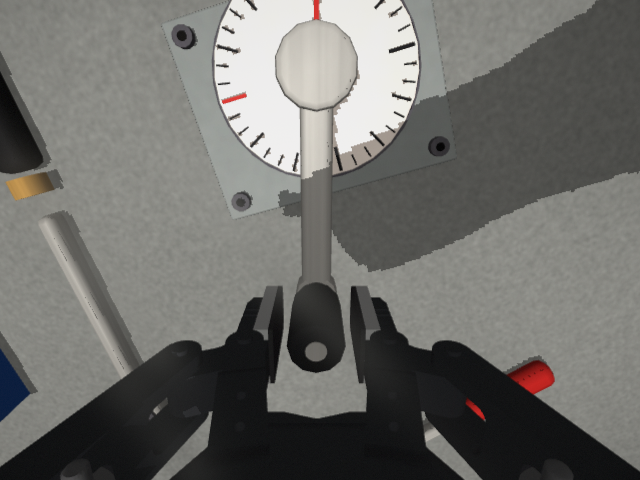

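Request:
jog_arm --pt "0 0 0 0 0 0 0.025" --pt "0 0 0 0 0 0 0.025" --pt "-0.001 0 0 0 0 0 0.025" --pt "-0.0005 0 0 0 0 0.005 0.025" --pt "-0.0005 0 0 0 0 0.005 0.025" --pt "-0.0005 0 0 0 0 0.005 0.025" --pt "-0.0005 0 0 0 0 0.005 0.025" --pt "-0.0005 0 0 0 0 0.005 0.025" --pt "-0.0005 0 0 0 0 0.005 0.025" --pt "-0.0005 0 0 0 0 0.005 0.025"

```text
time: 3.58
position: [0.5255, 0.0863, 0.1722]
ee_rot: [-0.514, -3.097, -0.0]
wrist_force: [-8.3, 1.9, 5.5]
grip_width: 0.0249
```

Request:
jog_arm --pt "-0.0005 0 0 0 0 0.005 0.025" --pt "-0.0005 0 0 0 0 0.005 0.025" --pt "-0.0005 0 0 0 0 0.005 0.025" --pt "-0.0005 0 0 0 0 0.005 0.025" --pt "-0.0005 0 0 0 0 0.005 0.025" --pt "-0.0005 0 0 0 0 0.005 0.025" --pt "-0.0005 0 0 0 0 0.005 0.025" --pt "-0.0005 0 0 0 0 0.005 0.025" --pt "-0.0005 0 0 0 0 0.005 0.025" --pt "-0.0005 0 0 0 0 0.005 0.025"

```text
time: 4.42
position: [0.5302, 0.0846, 0.1722]
ee_rot: [-0.591, -3.084, -0.0]
wrist_force: [-7.6, 3.5, 6.9]
grip_width: 0.0252
```

```bash
cat > st.py <<'E'
from h import *
def st():
    o=r.get_obs();p=o["position"];f=o["wrist_force"]
    T=R.from_rotvec(o["ee_rot"]).as_matrix()
    C=np.array([.493,-.0085]);d=p[:2]-C;a=np.arctan2(d[1],d[0]);e=d/np.hypot(*d);t=np.array([-e[1],e[0]])
    psi=np.degrees(np.arctan2(T[1,0],T[0,0]))
    print("t%.2f ang %.2f R %.4f toolang %.2f Ftan(ccw) %.2f Frad %.2f Fz %.2f w %.4f z %.4f Mz %.3f tau1 %.2f tau6 %.3f j6 %.2f"%(o["time"],np.degrees(a),np.hypot(*d),psi-90,f[:2]@t,f[:2]@e,f[2],o["grip_width"],p[2],o["torque"][2],o["joint_torque"][0],o["joint_torque"][5],o["joints"][5]))
if __name__=="__main__": st()
E
python3 st.py
```

```text
t4.42 ang 68.21 R 0.1003 toolang 68.29 Ftan(ccw) 8.31 Frad 0.41 Fz 6.93 w 0.0252 z 0.1722 Mz 0.041 tau1 -2.11 tau6 -0.124 j6 -1.03
```

Request:
jog_arm --pt "-0.0005 0 0 0 0 0.005 0.025" --pt "-0.0005 0 0 0 0 0.005 0.025" --pt "-0.0005 0 0 0 0 0.005 0.025" --pt "-0.0005 0 0 0 0 0.005 0.025" --pt "-0.0005 0 0 0 0 0.005 0.025" --pt "-0.0005 0 0 0 0 0.005 0.025" --pt "-0.0005 0 0 0 0 0.005 0.025" --pt "-0.0005 0 0 0 0 0.005 0.025" --pt "-0.0005 0 0 0 0 0.005 0.025" --pt "-0.0005 0 0 0 0 0.005 0.025"

```text
time: 5.25
position: [0.5348, 0.0827, 0.1722]
ee_rot: [-0.668, -3.068, -0.001]
wrist_force: [-8.0, 2.9, 5.9]
grip_width: 0.0249
```

Request:
jog_arm --pt "-0.0005 0 0 0 0 0.005 0.025" --pt "-0.0005 0 0 0 0 0.005 0.025" --pt "-0.0005 0 0 0 0 0.005 0.025" --pt "-0.0005 0 0 0 0 0.005 0.025" --pt "-0.0005 0 0 0 0 0.005 0.025" --pt "-0.0005 0 0 0 0 0.005 0.025" --pt "-0.0005 0 0 0 0 0.005 0.025" --pt "-0.0005 0 0 0 0 0.005 0.025" --pt "-0.0005 0 0 0 0 0.005 0.025" --pt "-0.0005 0 0 0 0 0.005 0.025"

```text
time: 6.08
position: [0.5394, 0.0806, 0.1723]
ee_rot: [-0.744, -3.05, -0.001]
wrist_force: [-8.1, 4.1, 5.1]
grip_width: 0.0248
```

Request:
jog_arm --pt "-0.0005 0 0 0 0 0.005 0.025" --pt "-0.0005 0 0 0 0 0.005 0.025" --pt "-0.0005 0 0 0 0 0.005 0.025" --pt "-0.0005 0 0 0 0 0.005 0.025" --pt "-0.0005 0 0 0 0 0.005 0.025" --pt "-0.0005 0 0 0 0 0.005 0.025" --pt "-0.0005 0 0 0 0 0.005 0.025" --pt "-0.0005 0 0 0 0 0.005 0.025" --pt "-0.0005 0 0 0 0 0.005 0.025" --pt "-0.0005 0 0 0 0 0.005 0.025"

```text
time: 6.92
position: [0.5438, 0.0782, 0.1722]
ee_rot: [-0.82, -3.031, -0.001]
wrist_force: [-8.0, 4.8, 5.1]
grip_width: 0.0251
```

```bash
python3 st.py
```

```text
t6.92 ang 59.66 R 0.1005 toolang 59.70 Ftan(ccw) 9.33 Frad 0.05 Fz 5.07 w 0.0251 z 0.1722 Mz -0.017 tau1 -2.70 tau6 -0.123 j6 -0.90
```

Request:
jog_arm --pt "-0.0005 0 0 0 0 0.005 0.025" --pt "-0.0005 0 0 0 0 0.005 0.025" --pt "-0.0005 0 0 0 0 0.005 0.025" --pt "-0.0005 0 0 0 0 0.005 0.025" --pt "-0.0005 0 0 0 0 0.005 0.025" --pt "-0.0005 0 0 0 0 0.005 0.025" --pt "-0.0005 0 0 0 0 0.005 0.025" --pt "-0.0005 0 0 0 0 0.005 0.025" --pt "-0.0005 0 0 0 0 0.005 0.025" --pt "-0.0005 0 0 0 0 0.005 0.025"

```text
time: 7.75
position: [0.548, 0.0757, 0.1722]
ee_rot: [-0.896, -3.009, -0.001]
wrist_force: [-6.9, 4.2, 3.9]
grip_width: 0.025
```

Request:
jog_arm --pt "-0.0005 0 0 0 0 0.005 0.025" --pt "-0.0005 0 0 0 0 0.005 0.025" --pt "-0.0005 0 0 0 0 0.005 0.025" --pt "-0.0005 0 0 0 0 0.005 0.025" --pt "-0.0005 0 0 0 0 0.005 0.025" --pt "-0.0005 0 0 0 0 0.005 0.025" --pt "-0.0005 0 0 0 0 0.005 0.025" --pt "-0.0005 0 0 0 0 0.005 0.025" --pt "-0.0005 0 0 0 0 0.005 0.025" --pt "-0.0005 0 0 0 0 0.005 0.025"

```text
time: 8.58
position: [0.5522, 0.0729, 0.1723]
ee_rot: [-0.971, -2.986, -0.001]
wrist_force: [-7.6, 3.8, 4.8]
grip_width: 0.0255
```

Request:
jog_arm --pt "-0.0005 0 0 0 0 0.005 0.025" --pt "-0.0005 0 0 0 0 0.005 0.025" --pt "-0.0005 0 0 0 0 0.005 0.025" --pt "-0.0005 0 0 0 0 0.005 0.025" --pt "-0.0005 0 0 0 0 0.005 0.025" --pt "-0.0005 0 0 0 0 0.005 0.025" --pt "-0.0005 0 0 0 0 0.005 0.025" --pt "-0.0005 0 0 0 0 0.005 0.025" --pt "-0.0005 0 0 0 0 0.005 0.025" --pt "-0.0005 0 0 0 0 0.005 0.025"

```text
time: 9.42
position: [0.5562, 0.0699, 0.1723]
ee_rot: [-1.045, -2.961, -0.001]
wrist_force: [-7.3, 5.0, 2.9]
grip_width: 0.0246
```

Request:
jog_arm --pt "-0.0005 0 0 0 0 0.005 0.025" --pt "-0.0005 0 0 0 0 0.005 0.025" --pt "-0.0005 0 0 0 0 0.005 0.025" --pt "-0.0005 0 0 0 0 0.005 0.025" --pt "-0.0005 0 0 0 0 0.005 0.025" --pt "-0.0005 0 0 0 0 0.005 0.025" --pt "-0.0005 0 0 0 0 0.005 0.025" --pt "-0.0005 0 0 0 0 0.005 0.025" --pt "-0.0005 0 0 0 0 0.005 0.025" --pt "-0.0005 0 0 0 0 0.005 0.025"

```text
time: 10.25
position: [0.5601, 0.0668, 0.1723]
ee_rot: [-1.119, -2.934, -0.001]
wrist_force: [-8.1, 5.0, 3.2]
grip_width: 0.0254
```

```bash
python3 st.py
```

```text
t10.25 ang 48.28 R 0.1008 toolang 48.25 Ftan(ccw) 9.38 Frad -1.71 Fz 3.20 w 0.0254 z 0.1723 Mz 0.027 tau1 -3.43 tau6 -0.122 j6 -0.72
```

Request:
jog_arm --pt "-0.0005 0 0 0 0 0.005 0.025" --pt "-0.0005 0 0 0 0 0.005 0.025" --pt "-0.0005 0 0 0 0 0.005 0.025" --pt "-0.0005 0 0 0 0 0.005 0.025" --pt "-0.0005 0 0 0 0 0.005 0.025" --pt "-0.0005 0 0 0 0 0.005 0.025" --pt "-0.0005 0 0 0 0 0.005 0.025" --pt "-0.0005 0 0 0 0 0.005 0.025" --pt "-0.0005 0 0 0 0 0.005 0.025" --pt "-0.0005 0 0 0 0 0.005 0.025"

```text
time: 11.08
position: [0.5638, 0.0634, 0.1723]
ee_rot: [-1.192, -2.905, -0.001]
wrist_force: [-6.3, 5.5, 3.7]
grip_width: 0.0249
```

Request:
jog_arm --pt "-0.0005 0 0 0 0 0.005 0.025" --pt "-0.0005 0 0 0 0 0.005 0.025" --pt "-0.0005 0 0 0 0 0.005 0.025" --pt "-0.0005 0 0 0 0 0.005 0.025" --pt "-0.0005 0 0 0 0 0.005 0.025" --pt "-0.0005 0 0 0 0 0.005 0.025" --pt "-0.0005 0 0 0 0 0.005 0.025" --pt "-0.0005 0 0 0 0 0.005 0.025" --pt "-0.0005 0 0 0 0 0.005 0.025" --pt "-0.0005 0 0 0 0 0.005 0.025"

```text
time: 11.92
position: [0.5673, 0.0598, 0.1723]
ee_rot: [-1.264, -2.874, -0.001]
wrist_force: [-6.2, 5.5, 4.1]
grip_width: 0.0248
```

Request:
jog_arm --pt "-0.0005 0 0 0 0 0.005 0.025" --pt "-0.0005 0 0 0 0 0.005 0.025" --pt "-0.0005 0 0 0 0 0.005 0.025" --pt "-0.0005 0 0 0 0 0.005 0.025" --pt "-0.0005 0 0 0 0 0.005 0.025" --pt "-0.0005 0 0 0 0 0.005 0.025" --pt "-0.0005 0 0 0 0 0.005 0.025" --pt "-0.0005 0 0 0 0 0.005 0.025" --pt "-0.0005 0 0 0 0 0.005 0.025" --pt "-0.0005 0 0 0 0 0.005 0.025"

```text
time: 12.75
position: [0.5706, 0.0561, 0.1723]
ee_rot: [-1.335, -2.842, -0.001]
wrist_force: [-6.2, 5.3, 4.4]
grip_width: 0.025
```

Request:
jog_arm --pt "-0.0005 0 0 0 0 0.005 0.025" --pt "-0.0005 0 0 0 0 0.005 0.025" --pt "-0.0005 0 0 0 0 0.005 0.025" --pt "-0.0005 0 0 0 0 0.005 0.025" --pt "-0.0005 0 0 0 0 0.005 0.025" --pt "-0.0005 0 0 0 0 0.005 0.025" --pt "-0.0005 0 0 0 0 0.005 0.025" --pt "-0.0005 0 0 0 0 0.005 0.025" --pt "-0.0005 0 0 0 0 0.005 0.025" --pt "-0.0005 0 0 0 0 0.005 0.025"

```text
time: 13.58
position: [0.5738, 0.0522, 0.1723]
ee_rot: [-1.406, -2.808, -0.001]
wrist_force: [-6.2, 6.4, 3.7]
grip_width: 0.025
```

```bash
python3 st.py
```

```text
t13.58 ang 36.94 R 0.1011 toolang 36.80 Ftan(ccw) 8.87 Frad -1.11 Fz 3.68 w 0.0250 z 0.1723 Mz 0.016 tau1 -4.05 tau6 -0.123 j6 -0.55
```

Request:
jog_arm --pt "-0.0005 0 0 0 0 0.005 0.025" --pt "-0.0005 0 0 0 0 0.005 0.025" --pt "-0.0005 0 0 0 0 0.005 0.025" --pt "-0.0005 0 0 0 0 0.005 0.025" --pt "-0.0005 0 0 0 0 0.005 0.025" --pt "-0.0005 0 0 0 0 0.005 0.025" --pt "-0.0005 0 0 0 0 0.005 0.025" --pt "-0.0005 0 0 0 0 0.005 0.025" --pt "-0.0005 0 0 0 0 0.005 0.025" --pt "-0.0005 0 0 0 0 0.005 0.025"

```text
time: 14.42
position: [0.5767, 0.0482, 0.1723]
ee_rot: [-1.476, -2.772, -0.002]
wrist_force: [-5.7, 7.7, 3.0]
grip_width: 0.0247
```

Request:
jog_arm --pt "-0.0005 0 0 0 0 0.005 0.025" --pt "-0.0005 0 0 0 0 0.005 0.025" --pt "-0.0005 0 0 0 0 0.005 0.025" --pt "-0.0005 0 0 0 0 0.005 0.025" --pt "-0.0005 0 0 0 0 0.005 0.025" --pt "-0.0005 0 0 0 0 0.005 0.025" --pt "-0.0005 0 0 0 0 0.005 0.025" --pt "-0.0005 0 0 0 0 0.005 0.025" --pt "-0.0005 0 0 0 0 0.005 0.025" --pt "-0.0005 0 0 0 0 0.005 0.025"

```text
time: 15.25
position: [0.5794, 0.044, 0.1723]
ee_rot: [-1.544, -2.734, -0.002]
wrist_force: [-4.9, 8.5, 3.7]
grip_width: 0.025
```

Request:
jog_arm --pt "-0.0005 0 0 0 0 0.005 0.025" --pt "-0.0005 0 0 0 0 0.005 0.025" --pt "-0.0005 0 0 0 0 0.005 0.025" --pt "-0.0005 0 0 0 0 0.005 0.025" --pt "-0.0005 0 0 0 0 0.005 0.025" --pt "-0.0005 0 0 0 0 0.005 0.025" --pt "-0.0005 0 0 0 0 0.005 0.025" --pt "-0.0005 0 0 0 0 0.005 0.025" --pt "-0.0005 0 0 0 0 0.005 0.025" --pt "-0.0005 0 0 0 0 0.005 0.025"

```text
time: 16.08
position: [0.582, 0.0397, 0.1723]
ee_rot: [-1.612, -2.694, -0.002]
wrist_force: [-4.1, 6.8, 3.0]
grip_width: 0.0248
```

Request:
jog_arm --pt "-0.0005 0 0 0 0 0.005 0.025" --pt "-0.0005 0 0 0 0 0.005 0.025" --pt "-0.0005 0 0 0 0 0.005 0.025" --pt "-0.0005 0 0 0 0 0.005 0.025" --pt "-0.0005 0 0 0 0 0.005 0.025" --pt "-0.0005 0 0 0 0 0.005 0.025" --pt "-0.0005 0 0 0 0 0.005 0.025" --pt "-0.0005 0 0 0 0 0.005 0.025" --pt "-0.0005 0 0 0 0 0.005 0.025" --pt "-0.0005 0 0 0 0 0.005 0.025"

```text
time: 16.92
position: [0.5843, 0.0353, 0.1723]
ee_rot: [-1.679, -2.653, -0.002]
wrist_force: [-4.3, 7.8, 2.8]
grip_width: 0.025
```

```bash
python3 st.py
```

```text
t16.92 ang 25.61 R 0.1013 toolang 25.35 Ftan(ccw) 8.94 Frad -0.50 Fz 2.77 w 0.0250 z 0.1723 Mz -0.057 tau1 -4.54 tau6 -0.125 j6 -0.38
```

Request:
jog_arm --pt "-0.0005 0 0 0 0 0.005 0.025" --pt "-0.0005 0 0 0 0 0.005 0.025" --pt "-0.0005 0 0 0 0 0.005 0.025" --pt "-0.0005 0 0 0 0 0.005 0.025" --pt "-0.0005 0 0 0 0 0.005 0.025" --pt "-0.0005 0 0 0 0 0.005 0.025" --pt "-0.0005 0 0 0 0 0.005 0.025" --pt "-0.0005 0 0 0 0 0.005 0.025" --pt "-0.0005 0 0 0 0 0.005 0.025" --pt "-0.0005 0 0 0 0 0.005 0.025"

```text
time: 17.75
position: [0.5864, 0.0307, 0.1723]
ee_rot: [-1.745, -2.611, -0.002]
wrist_force: [-3.3, 7.8, 2.4]
grip_width: 0.025
```

Request:
jog_arm --pt "-0.0005 0 0 0 0 0.005 0.025" --pt "-0.0005 0 0 0 0 0.005 0.025" --pt "-0.0005 0 0 0 0 0.005 0.025" --pt "-0.0005 0 0 0 0 0.005 0.025" --pt "-0.0005 0 0 0 0 0.005 0.025" --pt "-0.0005 0 0 0 0 0.005 0.025" --pt "-0.0005 0 0 0 0 0.005 0.025" --pt "-0.0005 0 0 0 0 0.005 0.025" --pt "-0.0005 0 0 0 0 0.005 0.025" --pt "-0.0005 0 0 0 0 0.005 0.025"

```text
time: 18.58
position: [0.5883, 0.0261, 0.1723]
ee_rot: [-1.81, -2.566, -0.002]
wrist_force: [-2.9, 8.7, 2.8]
grip_width: 0.0249
```

Request:
jog_arm --pt "-0.0005 0 0 0 0 0.005 0.025" --pt "-0.0005 0 0 0 0 0.005 0.025" --pt "-0.0005 0 0 0 0 0.005 0.025" --pt "-0.0005 0 0 0 0 0.005 0.025" --pt "-0.0005 0 0 0 0 0.005 0.025" --pt "-0.0005 0 0 0 0 0.005 0.025" --pt "-0.0005 0 0 0 0 0.005 0.025" --pt "-0.0005 0 0 0 0 0.005 0.025" --pt "-0.0005 0 0 0 0 0.005 0.025" --pt "-0.0005 0 0 0 0 0.005 0.025"

```text
time: 19.42
position: [0.5899, 0.0214, 0.1723]
ee_rot: [-1.873, -2.52, -0.002]
wrist_force: [-2.3, 8.5, 1.8]
grip_width: 0.0251
```

Request:
jog_arm --pt "-0.0005 0 0 0 0 0.005 0.025" --pt "-0.0005 0 0 0 0 0.005 0.025" --pt "-0.0005 0 0 0 0 0.005 0.025" --pt "-0.0005 0 0 0 0 0.005 0.025" --pt "-0.0005 0 0 0 0 0.005 0.025" --pt "-0.0005 0 0 0 0 0.005 0.025" --pt "-0.0005 0 0 0 0 0.005 0.025" --pt "-0.0005 0 0 0 0 0.005 0.025" --pt "-0.0005 0 0 0 0 0.005 0.025" --pt "-0.0005 0 0 0 0 0.005 0.025"

```text
time: 20.25
position: [0.5912, 0.0166, 0.1723]
ee_rot: [-1.936, -2.473, -0.002]
wrist_force: [-3.4, 7.9, 2.6]
grip_width: 0.025
```

```bash
python3 st.py
```

```text
t20.25 ang 14.32 R 0.1014 toolang 13.89 Ftan(ccw) 8.51 Frad -1.32 Fz 2.57 w 0.0250 z 0.1723 Mz -0.012 tau1 -4.89 tau6 -0.127 j6 -0.22
```

Request:
jog_arm --pt "-0.0005 0 0 0 0 0.005 0.025" --pt "-0.0005 0 0 0 0 0.005 0.025" --pt "-0.0005 0 0 0 0 0.005 0.025" --pt "-0.0005 0 0 0 0 0.005 0.025" --pt "-0.0005 0 0 0 0 0.005 0.025" --pt "-0.0005 0 0 0 0 0.005 0.025" --pt "-0.0005 0 0 0 0 0.005 0.025" --pt "-0.0005 0 0 0 0 0.005 0.025" --pt "-0.0005 0 0 0 0 0.005 0.025" --pt "-0.0005 0 0 0 0 0.005 0.025"

```text
time: 21.08
position: [0.5924, 0.0117, 0.1723]
ee_rot: [-1.997, -2.423, -0.002]
wrist_force: [-2.3, 8.2, 2.1]
grip_width: 0.0251
```

Request:
jog_arm --pt "-0.0005 0 0 0 0 0.005 0.025" --pt "-0.0005 0 0 0 0 0.005 0.025" --pt "-0.0005 0 0 0 0 0.005 0.025" --pt "-0.0005 0 0 0 0 0.005 0.025" --pt "-0.0005 0 0 0 0 0.005 0.025" --pt "-0.0005 0 0 0 0 0.005 0.025" --pt "-0.0005 0 0 0 0 0.005 0.025" --pt "-0.0005 0 0 0 0 0.005 0.025" --pt "-0.0005 0 0 0 0 0.005 0.025" --pt "-0.0005 0 0 0 0 0.005 0.025"

```text
time: 21.92
position: [0.5933, 0.0068, 0.1723]
ee_rot: [-2.057, -2.373, -0.002]
wrist_force: [-1.8, 9.0, 1.5]
grip_width: 0.0252
```

Request:
jog_arm --pt "-0.0005 0 0 0 0 0.005 0.025" --pt "-0.0005 0 0 0 0 0.005 0.025" --pt "-0.0005 0 0 0 0 0.005 0.025" --pt "-0.0005 0 0 0 0 0.005 0.025" --pt "-0.0005 0 0 0 0 0.005 0.025" --pt "-0.0005 0 0 0 0 0.005 0.025" --pt "-0.0005 0 0 0 0 0.005 0.025" --pt "-0.0005 0 0 0 0 0.005 0.025" --pt "-0.0005 0 0 0 0 0.005 0.025" --pt "-0.0005 0 0 0 0 0.005 0.025"

```text
time: 22.75
position: [0.5939, 0.0018, 0.1723]
ee_rot: [-2.115, -2.321, -0.002]
wrist_force: [-0.9, 8.9, 2.0]
grip_width: 0.025
```

Request:
jog_arm --pt "-0.0005 0 0 0 0 0.005 0.025" --pt "-0.0005 0 0 0 0 0.005 0.025" --pt "-0.0005 0 0 0 0 0.005 0.025" --pt "-0.0005 0 0 0 0 0.005 0.025" --pt "-0.0005 0 0 0 0 0.005 0.025" --pt "-0.0005 0 0 0 0 0.005 0.025" --pt "-0.0005 0 0 0 0 0.005 0.025" --pt "-0.0005 0 0 0 0 0.005 0.025" --pt "-0.0005 0 0 0 0 0.005 0.025" --pt "-0.0005 0 0 0 0 0.005 0.025"

```text
time: 23.58
position: [0.5943, -0.0025, 0.1724]
ee_rot: [-2.172, -2.267, -0.004]
wrist_force: [-1.8, 12.8, 2.2]
grip_width: 0.0251
```

```bash
python3 st.py
```

```text
t23.58 ang 3.37 R 0.1015 toolang 2.46 Ftan(ccw) 12.85 Frad -1.08 Fz 2.23 w 0.0251 z 0.1724 Mz -0.018 tau1 -7.79 tau6 -0.131 j6 -0.05
```

Run:
```python
from h import *
c=r.calibration("wrist"); np.save("c3.npy",c,allow_pickle=True)
a=r.capture("wrist")[:,:,::-1]; cv2.imwrite("pics/w3.png",a)
cv2.imwrite("pics/w3z.png",cv2.resize(a[0:200,190:450],None,fx=3,fy=3,interpolation=2))
import st; st.st()
```

```text
t23.63 ang 3.31 R 0.1015 toolang 2.43 Ftan(ccw) 12.90 Frad -0.63 Fz 2.07 w 0.0248 z 0.1723 Mz -0.000 tau1 -7.16 tau6 -0.091 j6 -0.05
```

View pics/w3z.png

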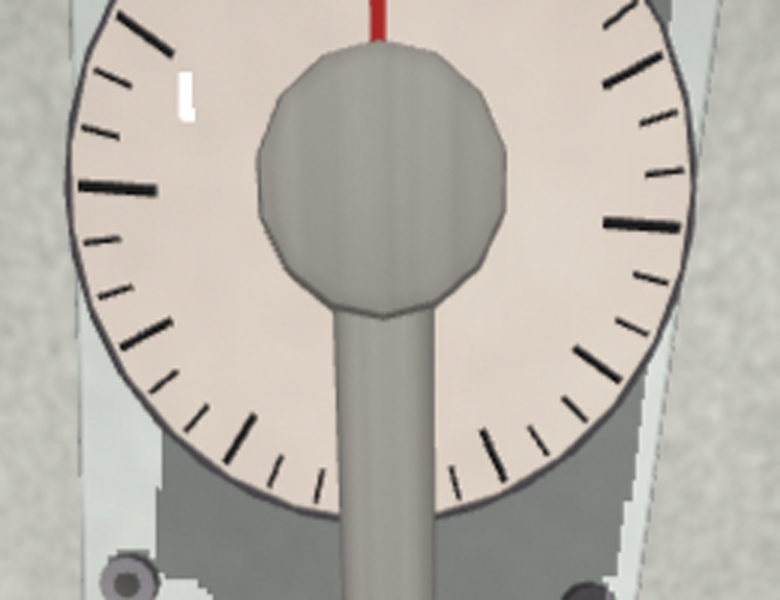

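Run:
```python
from h import *
c=np.load("c3.npy",allow_pickle=True).item()
f=lambda p,z:atz(c,((p[0]+.5)/3-.5+190,(p[1]+.5)/3-.5),z)[:2]
A=lambda d:np.degrees(np.arctan2(d[1],d[0]))
L=f((78,186),.143);Rr=f((680,228),.143)
print("dial axis",A(L-Rr),(L+Rr)/2, np.linalg.norm(L-Rr))
top=f((384,340),.162);bot=f((388,590),.162)
print("arm",A(bot-top)); 
print("headc",f((381,178),.166)); h=f((381,178),.166)
print("arm from head",A(bot-h))
ctr=(L+Rr)/2
n=f((378,2),.148); print("needle",A(n-ctr)+180,A(n-h)+180, A(f((378,2),.148)-f((378,40),.148))+180)
```

```text
dial axis -91.15059548760289 [ 0.49491694 -0.00663118] 0.08832928624222997
arm 3.5074047874177805
headc [ 0.49450844 -0.00672059]
arm from head 3.591848350024132
needle 3.4361434291086255 3.2829709317737183 2.4401193195147073
```

View pics/w3.png

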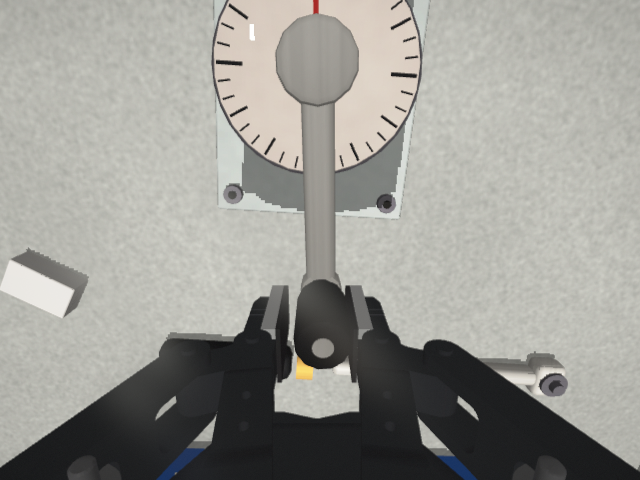

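Request:
jog_arm --pt "-0.0005 0 0 0 0 0.005 0.025" --pt "-0.0005 0 0 0 0 0.005 0.025" --pt "-0.0005 0 0 0 0 0.005 0.025" --pt "-0.0005 0 0 0 0 0.005 0.025" --pt "-0.0005 0 0 0 0 0.005 0.025" --pt "-0.0005 0 0 0 0 0.005 0.025" --pt "-0.0005 0 0 0 0 0.005 0.025" --pt "-0.0005 0 0 0 0 0.005 0.025" --pt "-0.0005 0 0 0 0 0.005 0.025" --pt "-0.0005 0 0 0 0 0.005 0.025"

```text
time: 24.47
position: [0.5945, -0.0075, 0.1723]
ee_rot: [-2.228, -2.212, -0.004]
wrist_force: [-0.8, 13.1, 1.8]
grip_width: 0.025
```

Request:
jog_arm --pt "-0.0005 0 0 0 0 0.005 0.025" --pt "-0.0005 0 0 0 0 0.005 0.025" --pt "-0.0005 0 0 0 0 0.005 0.025" --pt "-0.0005 0 0 0 0 0.005 0.025" --pt "-0.0005 0 0 0 0 0.005 0.025" --pt "-0.0005 0 0 0 0 0.005 0.025" --pt "-0.0005 0 0 0 0 0.005 0.025" --pt "-0.0005 0 0 0 0 0.005 0.025" --pt "-0.0005 0 0 0 0 0.005 0.025" --pt "-0.0005 0 0 0 0 0.005 0.025"

```text
time: 25.3
position: [0.5944, -0.0125, 0.1723]
ee_rot: [-2.282, -2.156, -0.004]
wrist_force: [0.4, 13.2, 1.2]
grip_width: 0.0249
```

Request:
jog_arm --pt "-0.001 0 0 0 0 0.01 0.025" --pt "-0.001 0 0 0 0 0.01 0.025" --pt "-0.001 0 0 0 0 0.01 0.025" --pt "-0.001 0 0 0 0 0.01 0.025" --pt "-0.001 0 0 0 0 0.01 0.025" --pt "-0.001 0 0 0 0 0.01 0.025" --pt "-0.001 0 0 0 0 0.01 0.025" --pt "-0.001 0 0 0 0 0.01 0.025" --pt "-0.001 0 0 0 0 0.01 0.025" --pt "-0.001 0 0 0 0 0.01 0.025"

```text
time: 26.13
position: [0.5935, -0.0224, 0.1723]
ee_rot: [-2.387, -2.039, -0.004]
wrist_force: [1.3, 14.1, 0.9]
grip_width: 0.0252
```

Request:
jog_arm --pt "-0.001 0 0 0 0 0.01 0.025" --pt "-0.001 0 0 0 0 0.01 0.025" --pt "-0.001 0 0 0 0 0.01 0.025" --pt "-0.001 0 0 0 0 0.01 0.025" --pt "-0.001 0 0 0 0 0.01 0.025" --pt "-0.001 0 0 0 0 0.01 0.025" --pt "-0.001 0 0 0 0 0.01 0.025" --pt "-0.001 0 0 0 0 0.01 0.025" --pt "-0.001 0 0 0 0 0.01 0.025" --pt "-0.001 0 0 0 0 0.01 0.025"

```text
time: 26.97
position: [0.5917, -0.0322, 0.1724]
ee_rot: [-2.486, -1.917, -0.004]
wrist_force: [3.6, 13.4, -0.3]
grip_width: 0.0252
```

Request:
jog_arm --pt "-0.001 0 0 0 0 0.01 0.025" --pt "-0.001 0 0 0 0 0.01 0.025" --pt "-0.001 0 0 0 0 0.01 0.025" --pt "-0.001 0 0 0 0 0.01 0.025" --pt "-0.001 0 0 0 0 0.01 0.025" --pt "-0.001 0 0 0 0 0.01 0.025" --pt "-0.001 0 0 0 0 0.01 0.025" --pt "-0.001 0 0 0 0 0.01 0.025" --pt "-0.001 0 0 0 0 0.01 0.025" --pt "-0.001 0 0 0 0 0.01 0.025"

```text
time: 27.8
position: [0.5889, -0.0418, 0.1724]
ee_rot: [-2.579, -1.79, -0.005]
wrist_force: [4.4, 13.4, -1.5]
grip_width: 0.0247
```

```bash
sed -i 's/\[.493,-.0085\]/[.4946,-.0067]/' st.py; python3 st.py
```

```text
t27.80 ang -20.39 R 0.1006 toolang -20.47 Ftan(ccw) 14.08 Frad -0.53 Fz -1.49 w 0.0247 z 0.1724 Mz 0.023 tau1 -8.21 tau6 -0.277 j6 0.28
```

Request:
jog_arm --pt "-0.001 0 0 0 0 0.01 0.025" --pt "-0.001 0 0 0 0 0.01 0.025" --pt "-0.001 0 0 0 0 0.01 0.025" --pt "-0.001 0 0 0 0 0.01 0.025" --pt "-0.001 0 0 0 0 0.01 0.025" --pt "-0.001 0 0 0 0 0.01 0.025" --pt "-0.001 0 0 0 0 0.01 0.025" --pt "-0.001 0 0 0 0 0.01 0.025" --pt "-0.001 0 0 0 0 0.01 0.025" --pt "-0.001 0 0 0 0 0.01 0.025"

```text
time: 28.63
position: [0.5852, -0.051, 0.1724]
ee_rot: [-2.666, -1.659, -0.005]
wrist_force: [6.1, 14.1, -2.4]
grip_width: 0.0248
```

Request:
jog_arm --pt "-0.001 0 0 0 0 0.01 0.025" --pt "-0.001 0 0 0 0 0.01 0.025" --pt "-0.001 0 0 0 0 0.01 0.025" --pt "-0.001 0 0 0 0 0.01 0.025" --pt "-0.001 0 0 0 0 0.01 0.025" --pt "-0.001 0 0 0 0 0.01 0.025" --pt "-0.001 0 0 0 0 0.01 0.025" --pt "-0.001 0 0 0 0 0.01 0.025" --pt "-0.001 0 0 0 0 0.01 0.025" --pt "0 0 0 0 0 0 0.025"

```text
time: 29.47
position: [0.581, -0.0591, 0.1724]
ee_rot: [-2.738, -1.537, -0.005]
wrist_force: [7.2, 12.2, -1.8]
grip_width: 0.025
```

Run:
```python
from h import *
import st; st.st()
c=r.calibration("wrist"); np.save("c4.npy",c,allow_pickle=True)
a=r.capture("wrist")[:,:,::-1]; cv2.imwrite("pics/w4.png",a)
cv2.imwrite("pics/w4z.png",cv2.resize(a[0:200,190:450],None,fx=3,fy=3,interpolation=2))
```

```text
t29.47 ang -31.25 R 0.1011 toolang -31.38 Ftan(ccw) 14.15 Frad -0.18 Fz -1.76 w 0.0250 z 0.1724 Mz -0.048 tau1 -7.77 tau6 0.223 j6 0.44
```

View pics/w4z.png

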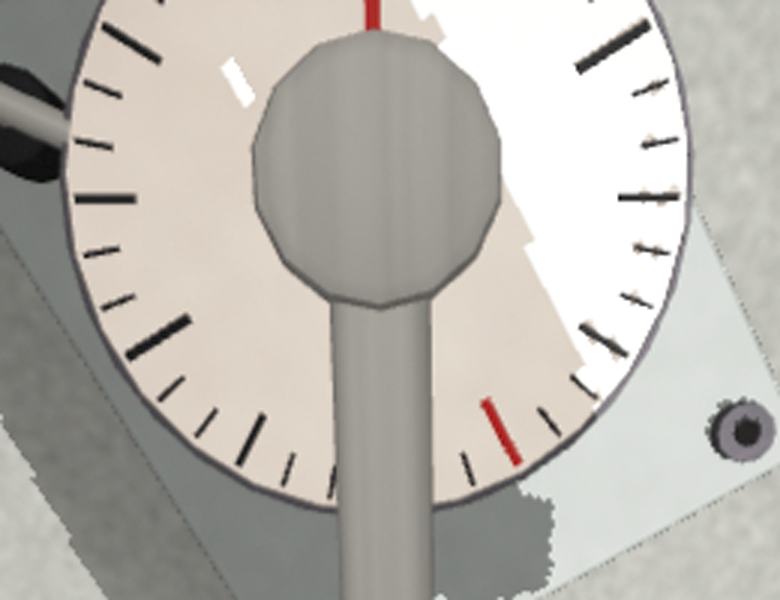

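Run:
```python
from h import *
A=lambda d:np.degrees(np.arctan2(d[1],d[0]))
def go(fn,L,Rr,t,b,h,n,off):
    c=np.load(fn,allow_pickle=True).item()
    f=lambda p,z:atz(c,((p[0]+.5)/3-.5+190,(p[1]+.5)/3-.5),z)[:2]
    l,rr=f(L,.143),f(Rr,.143);ctr=(l+rr)/2;hh=f(h,.166)
    da=A(l-rr)
    print("dial",da,ctr,hh,"arm",A(f(b,.162)-f(t,.162)),A(f(b,.162)-hh),"needle",A(f(n,.148)-ctr)+180)
go("c3.npy",(78,186),(680,228),(384,340),(388,590),(381,178),(378,2),0)
go("c4.npy",(128,356),(648,24),(381,340),(387,590),(377,169),(372,2),0)
```

```text
dial -91.15059548760289 [ 0.49491694 -0.00663118] [ 0.49450844 -0.00672059] arm 3.5074047874177805 3.591848350024132 needle 3.4361434291086255
dial -91.17060195218532 [ 0.49478519 -0.00668009] [ 0.49469929 -0.00665017] arm -29.891523319754917 -29.883866226161647 needle 330.25163795676133
```

Request:
jog_arm --pt "-0.001 0 0 0 0 0.01 0.025" --pt "-0.001 0 0 0 0 0.01 0.025" --pt "-0.001 0 0 0 0 0.01 0.025" --pt "-0.001 0 0 0 0 0.01 0.025" --pt "-0.001 0 0 0 0 0.01 0.025" --pt "-0.001 0 0 0 0 0.01 0.025" --pt "-0.001 0 0 0 0 0.01 0.025" --pt "-0.001 0 0 0 0 0.01 0.025" --pt "-0.0006 0 0 0 0 0.006 0.025" --pt "0 0 0 0 0 0 0.025"

```text
time: 30.35
position: [0.5764, -0.0663, 0.1724]
ee_rot: [-2.801, -1.418, -0.005]
wrist_force: [9.0, 12.2, -2.8]
grip_width: 0.0248
```

Run:
```python
from h import *
import st; st.st()
c=r.calibration("wrist"); np.save("c5.npy",c,allow_pickle=True)
a=r.capture("wrist")[:,:,::-1]; cv2.imwrite("pics/w5.png",a)
cv2.imwrite("pics/w5z.png",cv2.resize(a[0:200,190:450],None,fx=3,fy=3,interpolation=2))
```

```text
t30.35 ang -36.08 R 0.1012 toolang -36.29 Ftan(ccw) 15.19 Frad 0.05 Fz -2.83 w 0.0248 z 0.1724 Mz 0.033 tau1 -7.69 tau6 0.148 j6 0.52
```

View pics/w5z.png

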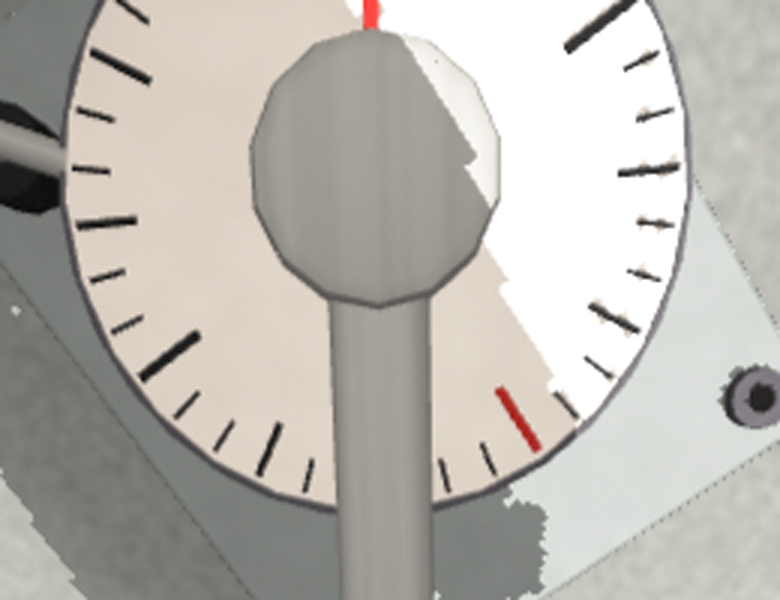

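Request:
jog_arm --pt "0.001 0 0 0 0 0 0.04" --pt "0.001 0 0 0 0 0 0.05" --pt "0 0 0 0 0 0 0.05" --pt "0 0 0 0 0 0 0.05" --pt "0 0 -0.005 0 0 0 0.05" --pt "0 0 -0.015 0 0 0 0.05" --pt "0 0 -0.02 0 0 0 0.05" --pt "0 0 -0.02 0 0 0 0.05" --pt "0 0 -0.02 0 0 0 0.05" --pt "0 0 -0.01 0 0 0 0.05"

```text
time: 31.23
position: [0.5769, -0.0663, 0.2652]
ee_rot: [2.802, 1.418, 0.003]
wrist_force: [0.8, -0.4, -0.2]
grip_width: 0.0502
```

Run:
```python
from h import *
A=lambda d:np.degrees(np.arctan2(d[1],d[0]))
c=np.load("c5.npy",allow_pickle=True).item()
f=lambda p,z:atz(c,((p[0]+.5)/3-.5+190,(p[1]+.5)/3-.5),z)[:2]
print("before release arm",A(f((386,590),.162)-f((379,340),.162)),A(f((386,590),.162)-[.4947,-.0067]),A(f((371,2),.148)-[.4948,-.00665])+180)
import st; st.st()
c=r.calibration("wrist"); np.save("c6.npy",c,allow_pickle=True)
a=r.capture("wrist")[:,:,::-1]; cv2.imwrite("pics/w6.png",a)
t=r.capture("top")[:,:,::-1]; cv2.imwrite("pics/t6.png",t)
```

```text
before release arm -34.59647060407655 -34.722906288610794 325.33242580095623
t31.23 ang -35.94 R 0.1016 toolang -36.33 Ftan(ccw) 0.16 Frad 0.83 Fz -0.23 w 0.0502 z 0.2652 Mz -0.068 tau1 0.00 tau6 -0.000 j6 0.52
```

View pics/w6.png

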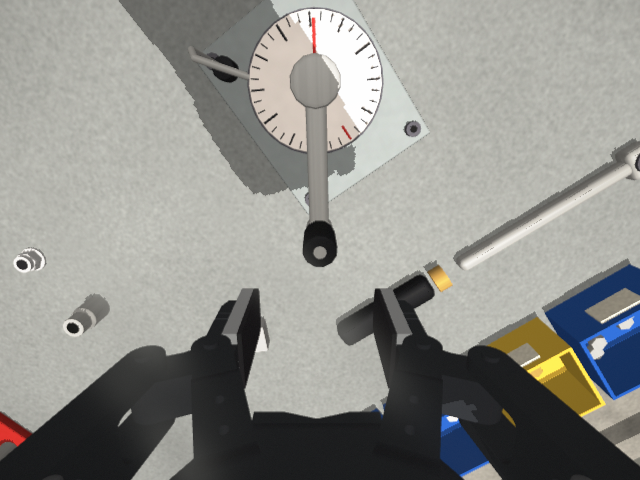

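View pics/t6.png

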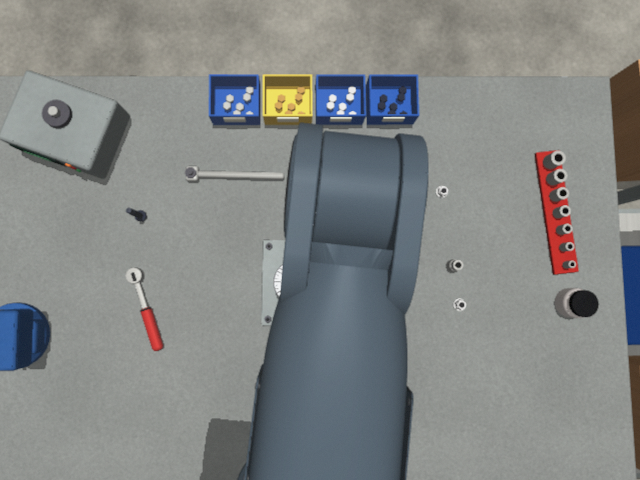

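Run:
```python
from h import *
import time
A=lambda d:np.degrees(np.arctan2(d[1],d[0]))
c=np.load("c6.npy",allow_pickle=True).item()
k=atz(c,(319.5,252),.205)[:2];h=atz(c,(315.5,80.5),.166)[:2]
print(k,h,A(k-h),A(k-np.array([.4947,-.0067])),A(atz(c,(314,20),.148)[:2]-h)+180)
o=r.get_obs();print(o["time"],o["wrist_force"],abs(o["joint_vel"]).max())
```

```text
[ 0.57663316 -0.06334714] [ 0.49501914 -0.00632674] -34.940431005553116 -34.65929482811537 325.1376837159187
31.3333 [-0.09784916 -0.04205395  0.03018794] 0.06625069327856711
```

```bash
python3 -c "
from cell import r
print(r.job_done())"
```

```text
the job is handed in; nothing more can be done
None
```

I tightened the nut to about 40° past where I felt it seat, let go, and handed the job in at about 31 s of the 58 s allowed.

- **Turning:** I closed the fingers loosely around the black knob and turned the crank clockwise in steps of about 3°. The sideways force at the knob held at about 9 N, with ±1 N of scatter.
- **Seat:** The force jumped to about 12.9 N after about 68° of turning. It read 13.1–13.2 N on the next two steps. I put the seat at a crank direction of about 5.4° (world frame).
- **Further turn:** I went on to about -34.8°, where the force reached 15.2 N. I then opened the fingers and lifted clear.

**Last checks**
- **Angle held:** After release, the wrist camera put the crank at -34.7° to -34.9°, the same as before release. That is about 40.2° past the seat.
- **Uncertainty:** I sampled the force only every 2.9°, so the seat position is good to roughly ±0.7°.
- **Disagreement:** The arm's own position and the camera differed by up to about 0.6° on the crank angle, and I went with the camera.
- **Clear of everything:** The wrist force was near zero with the gripper above the knob.
- **Loose items:** Those visible had not moved. In the last pictures the arm hid the gauge block and part of the torque wrench from the top camera; the wrist camera showed most of the wrench and what looked like the block's edge. The arm never came near either.

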